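Pack the last case and tin into the sale carton

ROBOT

A 7-joint arm with a two-finger parallel gripper is mounted at the origin on the work surface. World frame = base frame: x ahead of the robot, y to its left, z up, the work surface at z = 0. Lengths are in mm, angles in degrees, forces in N, time in s.
With the tool pointing down it reaches from about 400 to 875 mm from the base axis. Payload 19.3 kg.
Tool frame: the origin (TCP) lies on the mounting face of the last link; the fingertips stand 173 mm ahead of it and the grasp point (between the pads) lies arm.grasp_offset ahead of it (arm.grasp_offset is the distance from the TCP to the grasp point, in mm); z points along the fingers, y is the direction in which the jaws open and shut (so a half turn about z gives the same grasp; the last joint's range is limited). The gripper opens to 85 mm and grips with 20 to 120 N. Pads are 22 mm wide; open, the fingers measure 114 mm over their backs; the gripper's body (76 mm by 85 mm) begins 54 mm behind the grasp point. The pads swing forward as they close: fully open they stand 13 mm farther back than shut.
Start: joints at [-4.022, 29.874, -2.08, 91.645, 1.215, 58.505, -6.463], TCP at [624.996, -0.024, 404.691] pointing down, gripper open.
Joint ranges: [-166.77, 166.77], [-17.47, 122.26], [-85.68, 81.53], [9.62, 139.38], [-72.42, 252.41], [9.2, 110.78], [-144.41, 144.41]. Speed limits (degrees/s): [108.29, 108.29, 136.94, 136.94, 172.46, 172.46, 172.46].

INTERFACE

Orientations are given as a 3x3 rotation matrix whose columns are the frame's x, y, z axes.
In Python, from bench import arm gives the robot as it stands. The module is installed in compiled form; this text tells all that it offers.
- The arm moves only by the shell command python3 -m creep 'ROWS' [OPENING]. ROWS is JSON, a list of rows, each a list of 2 entries, a list of its own where there are three numbers: the shift along the world's x, y, z in mm, then the turn about the world's z in degrees. In form: [[[x, y, z], spin], ...]. A call has 1 to 12 rows; each row shifts and turns the pose as measured when the row begins; what a row does not reach is not made up. A row lasts 1/8 s, in which the tool goes at most 62.5 mm and 10.7 degrees, less where a joint would pass 70% of its speed; a pose out of reach is approached as far as the arm can. A call with a gripper value outside its range is refused whole. OPENING is the closure in counts, from 0 (fully open) to 255 (shut), set as the call begins (- or left out, the last holds). The fingers move at their own pace and stop on an object; the grip force is fixed at half the most. Time passes only in rows, so rows that do not move let the fingers close. It gives the time, the measured TCP pose, the force and the opening at its end, in the units of the state.
- arm.sense(): the state, without advancing time (a new reading comes with each control period).
- arm.get_image(name): name is "scene" or "side" or "wrist"; returns a dict with "img" (384x512x3 uint8, red, green, blue), "camera_matrix" (3x3 intrinsics, pixels), "T" (4x4, takes a point from camera to world coordinates). Camera axes: x right, y up, looking along -z (the intrinsics and any distortion apply to the point x, -y, -z); pixel columns grow to the right and rows downward; lengths in mm; the calibration is good to about 2 mm. A picture is of the moment at which its call begins. There is no depth.
- arm.close_job(): hands the job in, once; it reports no verdict.
Trained networks look in the newest picture that a camera, given by its name, has taken for a name from the list of things; names that differ only in an ending like _2 or _b are one class to them, and where a whole thing is asked for, a point or a joint stands for the part that bears it (a point fixed in the world has none). Each returns a list of dicts, best first, with "score" (0 to 1); they miss things now and then, are a little off and sometimes report something else, mostly with a low value. They report only what shows in the picture. A call takes as long as a camera call.
- arm.cut_out(camera, target): "pixels" (384x512 bool, what is visible of it) and "xy" ([column, row] in pixels, amid what is visible of it).
The state is a dict: "time": time; "q": joint angles; "joint_velocities": joint speeds; "tau": joint torques, N m; "eef_pos": TCP position; "tool_rot": TCP orientation; "ft_force": force on the tool from outside, world axes, zero at the start; "ft_torque": the same for the moment, N m; "width": opening from 0.0 (shut) to 1.0 (fully open).
Only numpy, scipy, OpenCV 4.12 (cv2) and the standard library are available. Lean on these libraries where they do the work, as an engineer would, in place of code of your own. Each camera call takes 0.05 s, during which the arm holds its last target.

TASK

Finish packing the low cardboard carton that already has the black case in one end: first stand the blue tool case upright in it, right alongside the black case, then stand the yellow tin upright in the space that is left. Both must stand flat on the carton's bottom; do not knock over the glass jar of screws.

Things in the scene. Friction and masses are not known exactly. Their poses are not given: they have to be found in the camera images.
- blue_case_mid (a point): Centre of the blue plastic tool case, standing upright: 100 mm long (its x), 50 mm thick (its y), 120 mm high (z); the centre is 60 mm above its bottom; 0.3 to 0.6 kg. A red case of the same shape is not wanted. Both cases and both tins (all 120 mm high) stand in four places left and right of the carton, in any order.
- yellow_tin_mid (a point): Centre of the yellow round tin with a white paper band and steel rims, standing upright (z up): 60 mm diameter (rims 62 mm), 120 mm high, 60 mm from the centre to its bottom and top. 0.3 to 0.6 kg. A green tin of the same shape stands nearby and is not wanted.
- bay (a point): Middle of the free space in the fixed brown carton, on its inner floor (5 mm above the table), with the carton's axes. Free space: 124 mm along x, 152 mm along y; rim 60 mm above this point, walls 5 mm. The packed, fixed black case (60 mm wide, below the rim) bounds it at -y. The blue case fits beside that with its length along x, centre near y = -38 mm; the tin then near y = +33 mm.
- glass_jar_mid (a point): A round glass jar of dark steel screws with a steel lid, 64 mm diameter (lid 66 mm), 103 mm high, standing at the left edge of the work area; this point is 50 mm above its bottom. It must not be knocked over.

How it is judged (in metres and radians):
On the way, in this order (a step that is already met when the one before it is completed fails the run):
1. the blue case stands upright on the carton's bottom alongside the black case (x of blue_case_mid in the frame of bay between -0.06 and 0.06 m and y of blue_case_mid in the frame of bay between -0.075 and -0.015 m and z of blue_case_mid in the frame of bay between 0.05 and 0.07 m and angle between blue_case_mid's own z axis and vertical below 0.17 rad), for 0.2 s.
2. the yellow tin stands upright on the carton's bottom in the space left (all of step 1 and x of yellow_tin_mid in the frame of bay between -0.06 and 0.06 m and y of yellow_tin_mid in the frame of bay between 0 and 0.075 m and z of yellow_tin_mid in the frame of bay between 0.05 and 0.07 m and angle between yellow_tin_mid's own z axis and vertical below 0.17 rad), for 0.2 s.
At the end, for the whole second after the job is handed in: Blue case and yellow tin both stand on the bottom of the carton's free space (centres 50 to 70 mm above its floor), upright within 9 degrees; the case's centre at least 15 mm to the black case's side of the middle, the tin's centre on the other side; the jar still stands (all of step 2); the robot touches nothing.
It fails at once if the glass jar is knocked over (angle between glass_jar_mid's own z axis and vertical above 0.5 rad).
It also fails if it takes over 67 s, if anything falls off the work surface, if the arm or the gripper's body presses on something with over 40 N, if the wrist force passes 120 N, or if a joint passes its speed limit or range.

## Working session

There is one attempt and no reset: what is moved stays moved. The work goes in short steps, Python scripts to look and compute and a shell command to move; the robot and the scene stay as the last step left them, time stands still between calls to the robot, and variables do not carry over. Pictures are saved under pics/ and viewed, and the job is handed in when it is done.

```bash
mkdir -p pics; python3 - <<'E'
from bench import arm
import cv2,numpy as np
s=arm.sense();print(s['time'],s['eef_pos'],s['tool_rot'],s['width'],arm.grasp_offset)
for n in['scene','side','wrist']:
    d=arm.get_image(n);cv2.imwrite(f'pics/{n}0.png',d['img'][:,:,::-1]);print(n,np.round(d['camera_matrix'],1).tolist(),np.round(d['T'],3).tolist(),d.keys())
    for t in['blue_case_mid','yellow_tin_mid','glass_jar_mid','bay']:
        try:print(t,[(round(r['score'],2),r['xy'],int(r['pixels'].sum())) for r in arm.cut_out(n,t)])
        except Exception as e:print(t,e)
E
```

```text
0.0 [ 6.24865339e+02 -2.59927323e-02  4.04152146e+02] [[ 3.92324374e-05  9.99999426e-01 -1.07107806e-03]
 [ 9.99999998e-01 -3.92906387e-05 -5.43180457e-05]
 [-5.43600978e-05 -1.07107593e-03 -9.99999425e-01]] 0.9992686099340584 154.70000000000002
scene [[451.5, 0.0, 254.3], [0.0, 451.5, 190.7], [0.0, 0.0, 1.0]] [[-0.894, -0.323, 0.31, 915.673], [0.448, -0.664, 0.599, 884.947], [0.012, 0.674, 0.739, 1083.108], [0.0, 0.0, 0.0, 1.0]] dict_keys(['img', 'camera_matrix', 'T'])
blue_case_mid [(0.68, [326.4, 243.9], 1170)]
yellow_tin_mid [(0.67, [262.9, 274.6], 931)]
glass_jar_mid [(0.92, [320.7, 299.2], 860), (0.41, [231.0, 200.1], 3294)]
bay [(0.57, [233.5, 198.7], 3361)]
side [[359.1, 0.0, 251.4], [0.0, 359.1, 190.5], [0.0, 0.0, 1.0]] [[-0.992, 0.049, -0.113, 391.584], [-0.123, -0.494, 0.861, 1032.561], [-0.014, 0.868, 0.496, 637.14], [0.0, 0.0, 0.0, 1.0]] dict_keys(['img', 'camera_matrix', 'T'])
blue_case_mid [(0.62, [280.4, 250.0], 2061)]
yellow_tin_mid [(0.84, [209.4, 249.8], 1190)]
glass_jar_mid [(0.6, [236.0, 275.4], 536)]
bay [(0.95, [241.2, 196.9], 2201)]
wrist [[326.2, 0.0, 259.1], [0.0, 326.2, 190.1], [0.0, 0.0, 1.0]] [[1.0, -0.001, 0.0, 624.837], [0.001, 0.952, 0.305, 76.93], [-0.001, -0.305, 0.952, 373.967], [0.0, 0.0, 0.0, 1.0]] dict_keys(['img', 'camera_matrix', 'T'])
blue_case_mid []
yellow_tin_mid []
glass_jar_mid []
bay [(0.67, [182.6, 125.2], 33911)]
```

View pics/scene0.png

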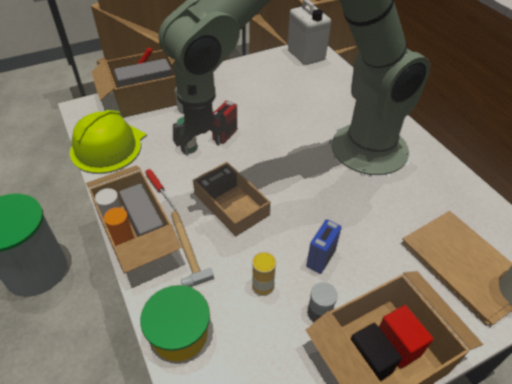

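View pics/side0.png

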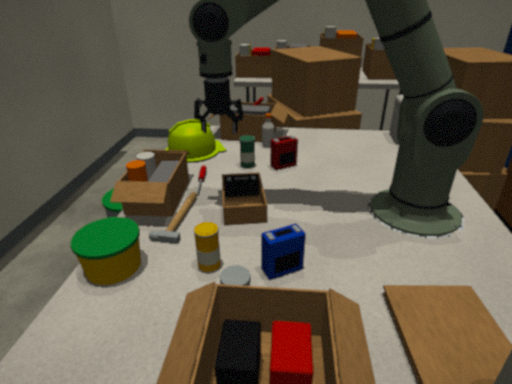

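View pics/wrist0.png

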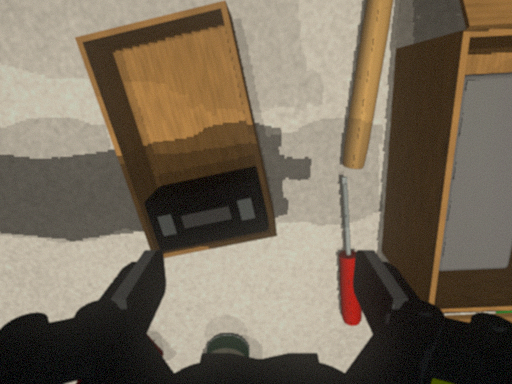

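The wrist view shows the carton's rim corners at about (79,38), (227,4), (275,235) and (152,255), with the black case in its near end. Scene and side views show the blue case at (325,245)/(282,250), the yellow tin at (263,273)/(207,247) and the jar at (322,300)/(236,276). All three are on the +y side. Next I'll fit silhouettes for the poses.

```bash
cat > h.py <<'E'
import numpy as np,cv2
from bench import arm
from scipy.optimize import minimize
def ray(d,uv,z):
    K=np.array(d['camera_matrix']);T=np.array(d['T']);c=np.linalg.inv(K)@[uv[0],uv[1],1]
    v=T[:3,:3]@[c[0],-c[1],-c[2]];o=T[:3,3];return (o+v*(z-o[2])/v[2])[:2]
def proj(d,P):
    K=np.array(d['camera_matrix']);T=np.array(d['T']);p=(np.asarray(P)-T[:3,3])@T[:3,:3]
    p=p*[1,-1,-1];q=p@K.T;return q[:,:2]/q[:,2:]
def box(x,y,a,L=100,W=50,z0=0,H=120):
    c,s=np.cos(a),np.sin(a)
    return np.array([[x+c*u-s*v,y+s*u+c*v,z] for u in(-L/2,L/2) for v in(-W/2,W/2) for z in(z0,z0+H)])
def cyl(x,y,r=30.5,z0=0,H=120):
    t=np.linspace(0,2*np.pi,40);return np.array([[x+r*np.cos(k),y+r*np.sin(k),z] for k in t for z in(z0,z0+H)])
def hull(d,P):
    m=np.zeros((384*4,512*4),np.uint8);p=(proj(d,P)*4+1.5)
    cv2.fillConvexPoly(m,cv2.convexHull(p.round().astype(np.int32)),1);return m>0
def big(m):return cv2.resize(m.astype(np.uint8),(2048,1536),interpolation=cv2.INTER_NEAREST)>0
def fit(views,model,starts):
    best=None
    ms=[(d,big(m)) for d,m in views]
    def cost(p):
        return sum(1-(h&m).sum()/((h|m).sum()+1) for d,m in ms for h in[hull(d,model(*p))])
    for s in starts:
        sim=[np.array(s,float)]+[np.array(s,float)+e for e in np.diag([12.,12.,.3][:len(s)])]
        r=minimize(cost,s,method='Nelder-Mead',options=dict(initial_simplex=sim,xatol=.05,fatol=1e-4,maxiter=150))
        if best is None or r.fun<best.fun:best=r
    return best
E
python3 - <<'E'
from h import *
D={n:arm.get_image(n) for n in['scene','side','wrist']}
C=np.array([ray(D['wrist'],p,65) for p in[(79,38),(227,4),(275,235),(152,255)]])
print(C.round(1).tolist(),[np.linalg.norm(C[i]-C[(i+1)%4]).round(1) for i in range(4)],[np.degrees(np.arctan2(*(C[j]-C[i])[::-1])).round(1) for i,j in((0,1),(3,2),(3,0),(2,1))])
def m(n,t):return arm.cut_out(n,t)[0]['pixels']
vis={}
for t,mod in(('blue_case_mid',box),('yellow_tin_mid',cyl),('glass_jar_mid',lambda x,y:cyl(x,y,32.5,0,103))):
    V=[(D[n],m(n,t)) for n in('scene','side')]
    for sub in(V,V[:1],V[1:]):
        ys,xs=np.nonzero(sub[0][1]);x,y=ray(sub[0][0],(xs.mean(),ys.mean()),60)
        st=[(x,y,a) for a in np.arange(0,3.1,.5)] if mod is box else [(x,y)]
        r=fit(sub,mod,st);print(t,r.x.round(2),r.fun)
        if sub is V: vis[t]=mod(*r.x)
for n in('scene','side'):
    I=cv2.resize(D[n]['img'][:,:,::-1],None,fx=3,fy=3)
    for P in vis.values():cv2.polylines(I,[cv2.convexHull((proj(D[n],P)*3+1).round().astype(np.int32))],1,(0,255,0),1)
    c={'scene':(600,500),'side':(450,450)}[n];cv2.imwrite(f'pics/fit_{n}.png',I[c[1]:c[1]+550,c[0]:c[0]+600])
E
```

```text
[[468.8, 116.1], [597.7, 142.3], [641.3, -71.1], [511.0, -94.5]] [np.float64(131.5), np.float64(217.8), np.float64(132.4), np.float64(214.8)] [np.float64(11.5), np.float64(10.2), np.float64(101.3), np.float64(101.6)]
blue_case_mid [407.72 325.91   0.57] 0.1901945288690654
blue_case_mid [407.03 325.46   3.72] 0.07459416392789564
blue_case_mid [408.37 325.12   0.72] 0.09983656851220002
yellow_tin_mid [599.12 331.9 ] 0.0957297328279374
yellow_tin_mid [597.96 330.37] 0.046823837590045825
yellow_tin_mid [599.38 331.81] 0.035221738015893345
glass_jar_mid [503.73 466.82] 0.8819176931380526
glass_jar_mid [501.75 465.97] 0.19043015949734166
glass_jar_mid [522.35 385.25] 0.6570620136760198
```

View pics/fit_scene.png

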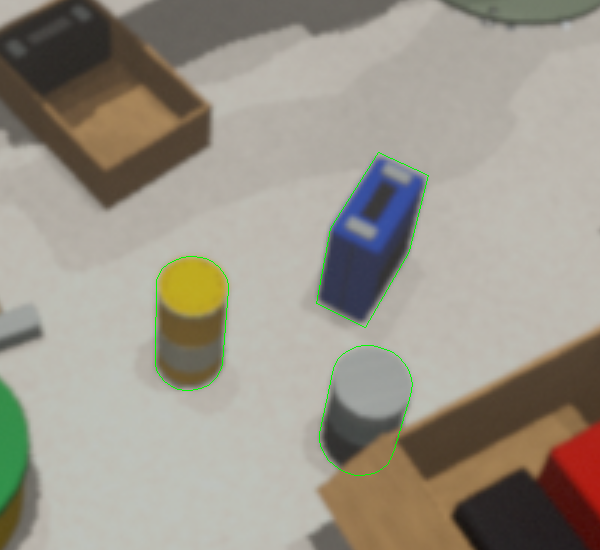

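View pics/fit_side.png

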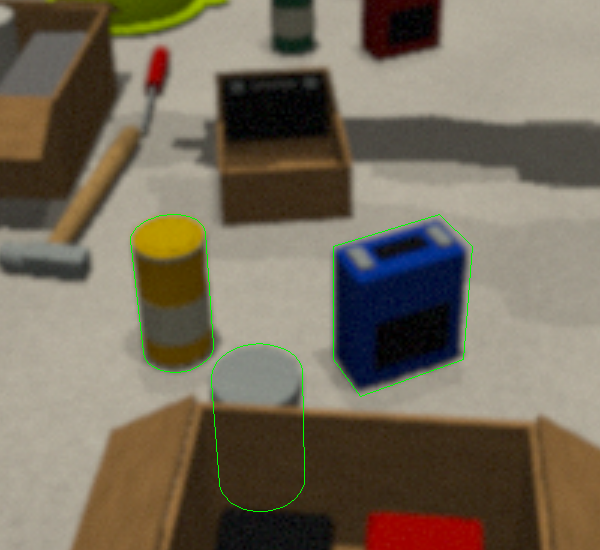

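Both overlays match the pictures. The case is at about (408,326), yaw about 33°, the tin at (598.5,331) and the jar at (502,466). I'll check the bay estimate by overlay and start moving above the case.

```bash
python3 - <<'E'
from h import *
D={n:arm.get_image(n) for n in['scene','side','wrist']}
pick=np.array([(79,38),(227,4),(275,235),(152,255)])
from scipy.optimize import least_squares
Cw=np.array([ray(D['wrist'],p,65) for p in pick])
def rect(p):
    c,s=np.cos(p[2]),np.sin(p[2]);return np.array([[p[0]+c*u-s*v,p[1]+s*u+c*v] for u,v in((-67,111),(67,111),(67,-111),(-67,-111))])
r=least_squares(lambda p:(rect(p)-Cw).ravel(),[555,23,.2]);x,y,a=r.x
print(r.x,np.degrees(a),r.fun.round(1)); print('bay',x-30*np.sin(a),y+30*np.cos(a))
for n,c in(('scene',(480,400)),('side',(500,400)),('wrist',(150,0))):
    I=cv2.resize(D[n]['img'][:,:,::-1],None,fx=3,fy=3)
    R=rect(r.x)
    bx=x-30*np.sin(a),y+30*np.cos(a)
    inn=np.array([[bx[0]+np.cos(a)*u-np.sin(a)*v,bx[1]+np.sin(a)*u+np.cos(a)*v,5] for u,v in((-62,76),(62,76),(62,-76),(-62,-76))])
    for P,col in((np.c_[R,[65]*4],(0,255,0)),(inn,(255,0,255))):cv2.polylines(I,[(proj(D[n],P)*3+1).round().astype(np.int32)],1,col,1)
    if n=='wrist':I=cv2.resize(I,None,fx=.5,fy=.5);c=(0,0);
    cv2.imwrite(f'pics/bay_{n}.png',I[c[1]:c[1]+(576 if n=='wrist' else 380),c[0]:c[0]+(768 if n=='wrist' else 400)])
I=np.hstack([cv2.imread('pics/bay_scene.png'),cv2.imread('pics/bay_side.png')]);cv2.imwrite('pics/bay2.png',I)
E
python3 -m creep '[[[-27,41,0],-7.2],[[-27,41,0],-7.2],[[-27,41,0],-7.2],[[-27,41,0],-7.2],[[-27,41,0],-7.2],[[-27,41,0],-7.2],[[-27,41,0],-7.2],[[-27,41,0],-7.2]]' 0
```

```text
[5.54703354e+02 2.31881598e+01 1.96935912e-01] 11.283596584738568 [-1.5  2.8  1.   2.9  0.8 -1.5 -0.3 -4.2]
bay 548.8333924288522 52.60828128603898
time: 2.35
eef_pos: [402.8, 333.6, 405.1]
tool_rot: [[0.864, 0.503, 0.002], [0.503, -0.864, 0.0], [0.002, 0.001, -1.0]]
ft_force: [0.2, 0.8, -0.3]
width: 1.002
```

View pics/bay2.png

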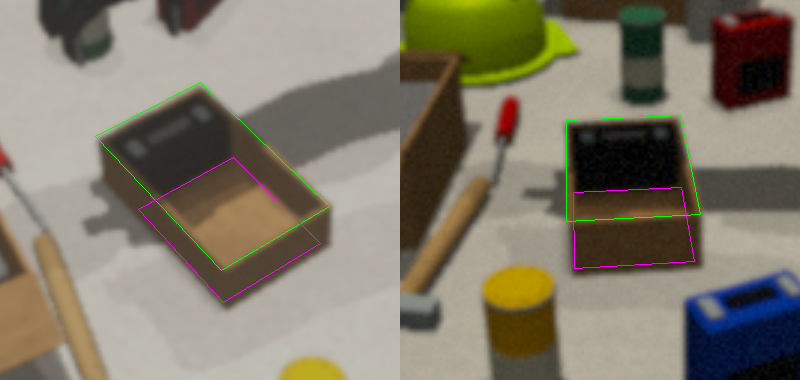

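View pics/bay_wrist.png

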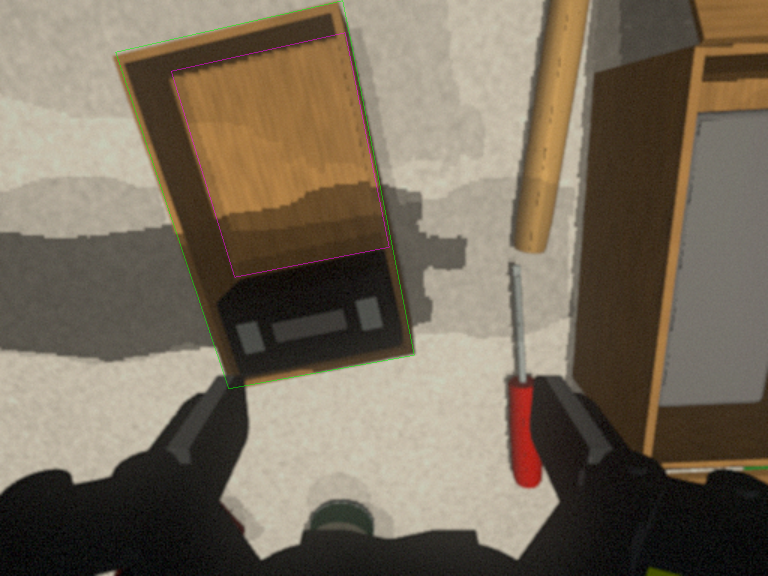

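The bay overlay fits in all three views: bay at about (549,52.6), yaw 11.3°. Next I'll look from the wrist over the case.

```bash
python3 - <<'E'
from h import *
d=arm.get_image('wrist');m=arm.cut_out('wrist','blue_case_mid');print([(r['score'],r['xy']) for r in m])
s=arm.sense();print(s['eef_pos'].round(1) if hasattr(s['eef_pos'],'round') else s['eef_pos'])
I=cv2.resize(d['img'][:,:,::-1],None,fx=1.5,fy=1.5)
for a,col in((.57,(0,255,0)),(.65,(0,0,255))):
    P=box(407.6,325.6,a)[1::2][[0,1,3,2]];cv2.polylines(I,[(proj(d,P)*1.5).round().astype(np.int32)],1,col,1)
cv2.imwrite('pics/w1.png',I)
E
```

```text
[(0.81, [271.3, 177.2])]
[400.5 336.8 404.9]
```

View pics/w1.png

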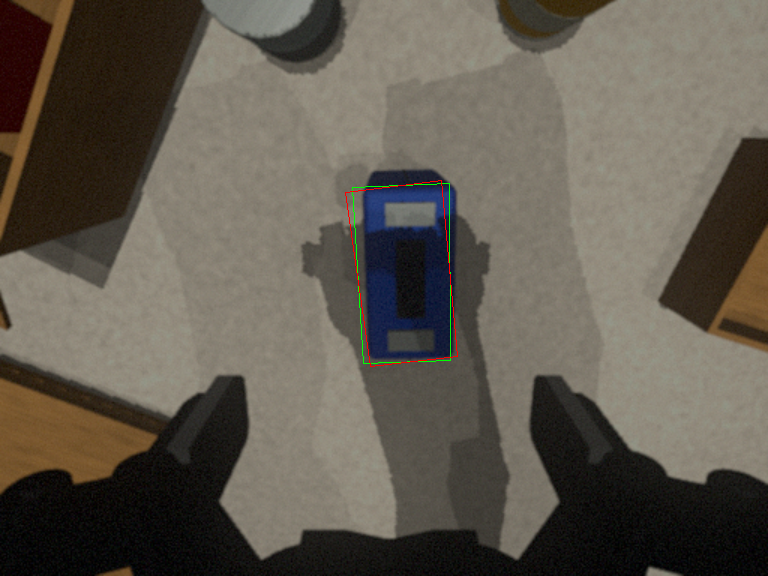

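In the wrist view the case's top runs from about x=365 to 456 and y=187 to 358 (at 1.5x), almost square to the image, so the yaw is nearly the tool's.

```bash
python3 - <<'E'
from h import *
d=arm.get_image('wrist');s=arm.sense();R=np.array(s['tool_rot'])
print(s['eef_pos'],np.degrees(np.arctan2(R[1,0],R[0,0])))
m=arm.cut_out('wrist','blue_case_mid')[0]['pixels']
r=fit([(d,m)],box,[(407,326,.5),(407,326,.6)]);print('fit',r.x,np.degrees(r.x[2]),r.fun)
C=np.array([ray(d,(u/1.5,v/1.5),120) for u,v in((365,187),(456,187),(453,358),(370,358))])
print(C.mean(0),np.degrees(np.arctan2(*((C[0]+C[1]-C[2]-C[3])[::-1]))))
E
```

```text
[402.21192258 334.49287447 404.86696111] 30.679778087167406
fit [409.10469507 322.80739931   0.5511088 ] 31.57620807787751 0.05234848663568381
[407.65719472 326.17485068] 31.743227740403935
```

```bash
python3 -m creep '[[[6,-9,-20],1],[[0,0,-30],0],[[0,0,-30],0],[[0,0,0],0]]' 0
python3 - <<'E'
from h import *
for i in range(3):
    d=arm.get_image('wrist');s=arm.sense();R=np.array(s['tool_rot']);T=np.array(d['T'])
    print(s['eef_pos'],np.degrees(np.arctan2(R[1,0],R[0,0])),T[:3,3], T[:3,3]-R@[76.956,0,30])
m=arm.cut_out('wrist','blue_case_mid')[0]['pixels']
r=fit([(d,m)],box,[(407,326,.5),(407,326,.6)]);print('fit',r.x,np.degrees(r.x[2]),r.fun)
I=cv2.resize(d['img'][:,:,::-1],None,fx=1.5,fy=1.5)
P=box(*r.x)[1::2][[0,1,3,2]];cv2.polylines(I,[(proj(d,P)*1.5).round().astype(np.int32)],1,(0,255,0),1)
cv2.imwrite('pics/w2.png',I)
E
```

```text
time: 3.05
eef_pos: [412.8, 319.3, 323.8]
tool_rot: [[0.852, 0.523, 0.004], [0.523, -0.852, -0.0], [0.003, 0.002, -1.0]]
ft_force: [-0.9, -0.6, 1.2]
width: 1.002
[413.09834569 319.54247601 325.04442344] 31.5046467830265 [479.35021472 358.9479868  293.38299606] [413.58379623 318.69667991 322.99442002]
[413.07944087 320.02825734 325.82327399] 31.522145018233484 [479.73719784 359.23820216 294.75482123] [413.95351064 318.93206237 324.25308439]
[412.97648399 320.36194874 326.20691306] 31.53825766481926 [479.75916964 359.73679239 295.64513763] [413.9692612  319.38897909 325.07246923]
fit [409.11506391 321.78444348   0.55378916] 31.729781447735355 0.06539547673738899
```

View pics/w2.png

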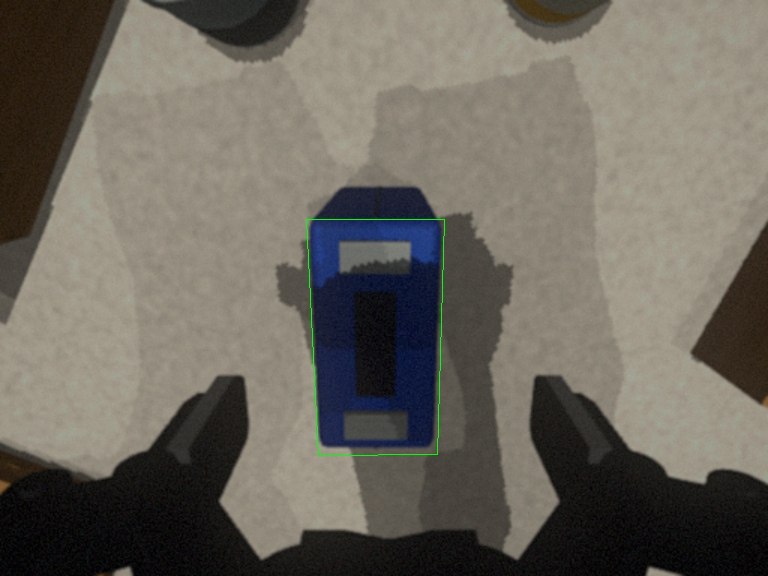

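The case sits about 5 mm left of mid between the fingers. I'll correct that and lower.

```bash
python3 -m creep '[[[-4,4,0],0],[[0,0,0],0],[[0,0,-22],0],[[0,0,-22],0],[[0,0,-10],0],[[0,0,0],0],[[0,0,0],0]]' 0
```

```text
time: 4.12
eef_pos: [409.0, 326.0, 274.9]
tool_rot: [[0.851, 0.525, 0.011], [0.525, -0.851, 0.008], [0.014, -0.001, -1.0]]
ft_force: [-0.6, -0.7, 0.4]
width: 0.998
```

```bash
python3 -m creep '[[[0,0,-17],0],[[0,0,0],0],[[0,0,0],0]]' 0
python3 - <<'E'
from h import *
d=arm.get_image('wrist');s=arm.sense();print(s['eef_pos'],s['ft_force']);cv2.imwrite('pics/w3.png',d['img'][:,:,::-1])
E
```

```text
time: 4.5
eef_pos: [409.2, 326.2, 257.9]
tool_rot: [[0.851, 0.525, 0.012], [0.525, -0.851, 0.009], [0.015, -0.001, -1.0]]
ft_force: [0.1, -0.2, 0.1]
width: 1.002
[409.14222583 326.16584135 257.86829156] [ 0.36535316  0.12813805 -0.49057463]
```

View pics/w3.png

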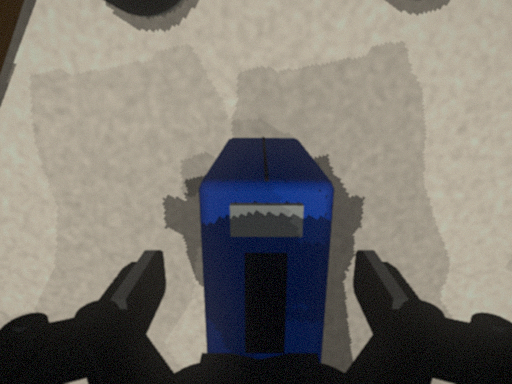

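The case (left edge ≈204, right ≈328) is centred between the pads (~163 and ~356). Now I'll close and lift.

```bash
python3 -m creep '[[[0,0,0],0],[[0,0,0],0],[[0,0,0],0],[[0,0,0],0],[[0,0,0],0],[[0,0,0],0],[[0,0,0],0],[[0,0,0],0]]' 255
python3 -m creep '[[[0,0,10],0],[[0,0,25],0],[[0,0,35],0],[[0,0,30],0],[[0,0,0],0],[[0,0,0],0]]' 255
python3 - <<'E'
from h import *
d=arm.get_image('wrist');s=arm.sense();print(s['eef_pos'],s['tool_rot'],s['ft_force'],s['width']);a=d['img'][:,:,::-1]
d=arm.get_image('side');cv2.imwrite('pics/g1.png',cv2.resize(np.hstack([a,d['img'][:,:,::-1]]),(800,300)))
E
```

```text
time: 5.55
eef_pos: [409.3, 326.1, 258.5]
tool_rot: [[0.851, 0.524, 0.013], [0.524, -0.851, 0.009], [0.016, -0.001, -1.0]]
ft_force: [-1.1, -0.3, -0.1]
width: 0.577
time: 6.3
eef_pos: [408.3, 325.5, 362.4]
tool_rot: [[0.851, 0.525, 0.011], [0.525, -0.851, 0.008], [0.014, -0.001, -1.0]]
ft_force: [0.5, 0.4, -3.4]
width: 0.574
[408.3690987  325.52480866 362.34372715] [[ 0.85121673  0.5246955   0.01116764]
 [ 0.5246337  -0.85128933  0.00812136]
 [ 0.01376814 -0.00105412 -0.99990466]] [-0.36381213  0.41804595 -2.67665661] 0.5751422837913699
```

View pics/g1.png

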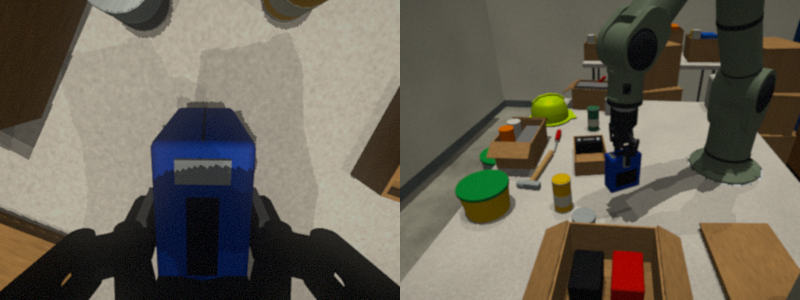

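The case is held and lifted about 104 mm. Carrying it to the bay.

```bash
python3 -m creep '[[[12,-25,0],-2.2],[[18,-37,0],-2.2],[[18,-37,0],-2.2],[[18,-37,0],-2.2],[[18,-37,0],-2.2],[[18,-37,0],-2.2],[[18,-37,0],-2.2],[[13,-29,0],-2.2],[[8,-14,0],-1],[[0,0,0],0],[[0,0,0],0],[[0,0,0],0]]' 255
python3 - <<'E'
from h import *
s=arm.sense();R=np.array(s['tool_rot']);print(s['eef_pos'],np.degrees(np.arctan2(R[1,0],R[0,0])),R[:,2])
E
```

```text
time: 7.9
eef_pos: [550.3, 28.7, 352.5]
tool_rot: [[0.975, 0.222, -0.002], [0.222, -0.975, 0.0], [-0.002, -0.001, -1.0]]
ft_force: [-0.5, -0.2, -4.3]
width: 0.579
[550.26636189  28.72419212 352.5282247 ] 12.800392053411363 [-1.82341789e-03  1.14458204e-04 -9.99998331e-01]
```

```bash
python3 -m creep '[[[6,-15,0],-1.5],[[0,0,0],0],[[0,0,0],0],[[0,0,0],0]]' 255
python3 - <<'E'
from h import *
s=arm.sense();R=np.array(s['tool_rot']);print(s['eef_pos'],np.degrees(np.arctan2(R[1,0],R[0,0])),R[:,2])
d=arm.get_image('wrist');a=arm.get_image('side')['img'];cv2.imwrite('pics/w5.png',d['img'][:,:,::-1])
b=arm.get_image('scene')['img']
cv2.imwrite('pics/s5.png',np.hstack([cv2.resize(a[80:240,170:320],(400,426)),cv2.resize(b[80:240,160:310],(400,426))])[:,:,::-1])
E
```

```text
time: 8.4
eef_pos: [556.4, 14.0, 352.7]
tool_rot: [[0.981, 0.196, -0.002], [0.196, -0.981, 0.001], [-0.001, -0.001, -1.0]]
ft_force: [0.6, -0.5, -3.8]
width: 0.576
[556.41719907  14.0462762  352.72216433] 11.325273986931109 [-1.56681866e-03  6.30640449e-04 -9.99998574e-01]
```

View pics/w5.png

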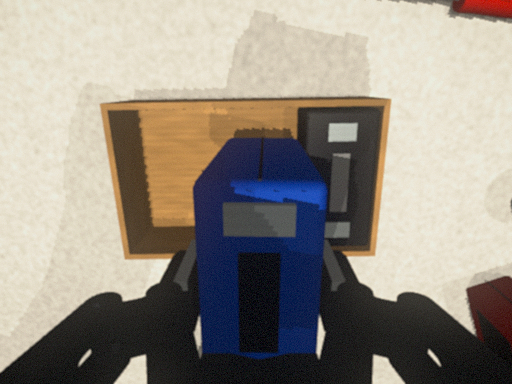

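View pics/s5.png

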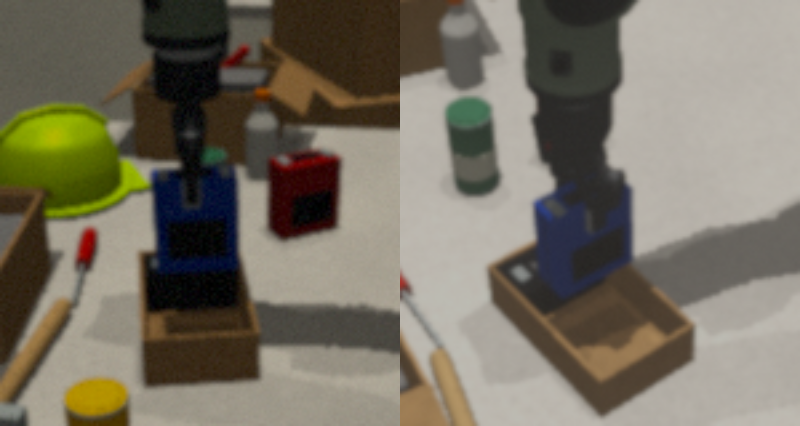

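```bash
python3 - <<'E'
from h import *
d=arm.get_image('wrist')
x,y,a=554.7,23.2,.197
def at(u,v,z):return [x+np.cos(a)*u-np.sin(a)*v,y+np.sin(a)*u+np.cos(a)*v,z]
I=cv2.resize(d['img'][:,:,::-1],None,fx=1.5,fy=1.5)
def pl(P,c):cv2.polylines(I,[(proj(d,P)*1.5).round().astype(np.int32)],1,c,1)
pl([at(u,v,65) for u,v in((-67,111),(67,111),(67,-111),(-67,-111))],(0,255,0))
pl([at(u,v+30,5) for u,v in((-62,76),(62,76),(62,-76),(-62,-76))],(255,0,255))
B=box(556.4,14,a,z0=94.5)
pl(B[1::2][[0,1,3,2]],(255,255,0));pl(B[0::2][[0,1,3,2]],(0,255,255))
cv2.imwrite('pics/w6.png',I)
E
```

```text
(no output)
```

View pics/w6.png

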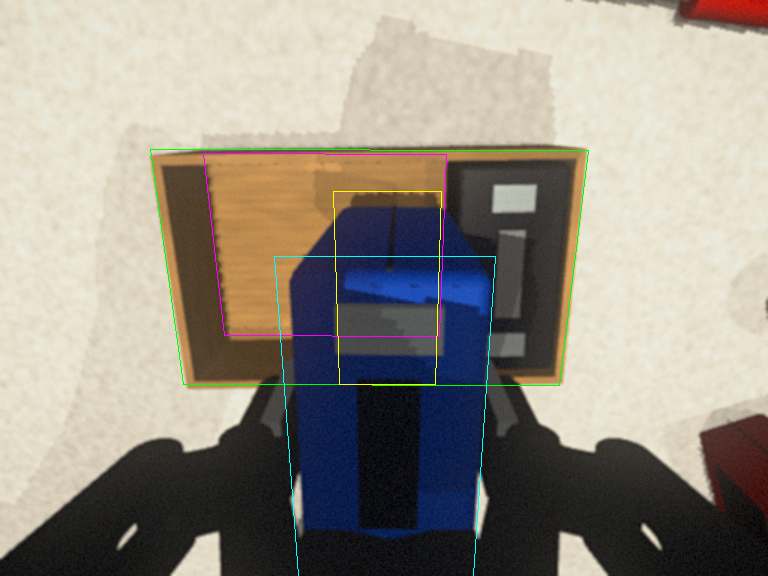

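The carton overlay agrees within about 2–3 mm. The case sits a few mm toward the near wall, so I'll shift +3 mm along x and lower.

```bash
python3 -m creep '[[[3,0,-12],0],[[0,0,-20],0],[[0,0,-20],0],[[0,0,-10],0],[[0,0,0],0],[[0,0,0],0]]' 255
```

```text
time: 9.35
eef_pos: [559.9, 14.4, 286.9]
tool_rot: [[0.98, 0.197, -0.002], [0.197, -0.98, 0.001], [-0.002, -0.001, -1.0]]
ft_force: [0.0, -0.3, -4.0]
width: 0.575
```

```bash
python3 -m creep '[[[0,0,-12],0],[[0,0,-4],0],[[0,0,0],0],[[0,0,-3],0],[[0,0,0],0],[[0,0,0],0]]' 255
python3 - <<'E'
from h import *
a=arm.get_image('side')['img'];b=arm.get_image('scene')['img']
cv2.imwrite('pics/s7.png',np.hstack([cv2.resize(a[100:240,180:310],(400,430)),cv2.resize(b[100:240,170:300],(400,430))])[:,:,::-1])
E
```

```text
time: 10.1
eef_pos: [560.3, 14.4, 267.7]
tool_rot: [[0.98, 0.197, 0.0], [0.197, -0.98, 0.001], [0.0, -0.001, -1.0]]
ft_force: [-0.8, -0.2, -3.8]
width: 0.575
```

View pics/s7.png

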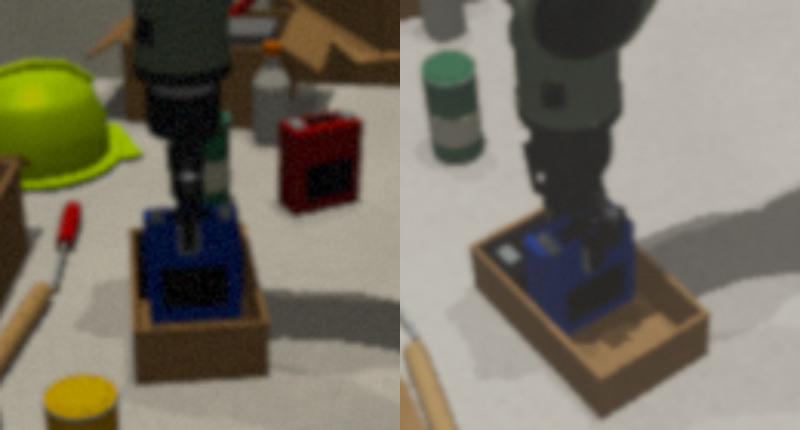

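The case is inside the walls and about 4 mm above the floor. Lowering to contact.

```bash
python3 -m creep '[[[0,0,-3],0],[[0,0,0],0],[[0,0,-1],0],[[0,0,0],0]]' 255;python3 -m creep '[[[0,0,-1],0],[[0,0,0],0],[[0,0,0],0]]' 255
```

```text
time: 10.7
eef_pos: [560.4, 14.3, 264.1]
tool_rot: [[0.98, 0.197, 0.001], [0.197, -0.98, 0.001], [0.001, -0.001, -1.0]]
ft_force: [-2.1, 0.2, -0.3]
width: 0.577
time: 11.08
eef_pos: [560.3, 14.2, 264.1]
tool_rot: [[0.98, 0.197, 0.001], [0.197, -0.98, 0.002], [0.001, -0.001, -1.0]]
ft_force: [-0.9, 0.7, -2.2]
width: 0.579
```

Contact: the height stopped falling at 264.1. Releasing and rising.

```bash
python3 -m creep '[[[0,0,0],0],[[0,0,0],0],[[0,0,0],0],[[0,0,0],0],[[0,0,0],0],[[0,0,0],0]]' 0
python3 -m creep '[[[0,0,10],0],[[0,0,25],0],[[0,0,40],0],[[0,0,35],0],[[0,0,0],0],[[0,0,0],0]]' 0
python3 - <<'E'
from h import *
a=arm.get_image('side');b=arm.get_image('scene');w=arm.get_image('wrist')
V=[(d,arm.cut_out(n,'blue_case_mid')[0]['pixels']) for d,n in((a,'side'),(b,'scene'),(w,'wrist'))]
x,y,t=554.7,23.2,.197
cv2.imwrite('pics/s8.png',np.hstack([cv2.resize(a['img'][100:240,180:310],(400,430)),cv2.resize(b['img'][100:240,170:300],(400,430))])[:,:,::-1])
I=cv2.resize(w['img'][:,:,::-1],None,fx=1.5,fy=1.5)
B=box(560,14,t,z0=5)
for P in(B[1::2],B[0::2]):cv2.polylines(I,[(proj(w,P[[0,1,3,2]])*1.5).round().astype(np.int32)],1,(0,255,255),1)
cv2.imwrite('pics/w8.png',I)
E
```

```text
time: 11.82
eef_pos: [560.6, 14.1, 264.1]
tool_rot: [[0.98, 0.197, 0.002], [0.197, -0.98, 0.001], [0.002, -0.001, -1.0]]
ft_force: [0.3, -0.3, 0.3]
width: 0.999
time: 12.58
eef_pos: [560.0, 13.9, 380.1]
tool_rot: [[0.981, 0.196, 0.003], [0.196, -0.981, 0.002], [0.003, -0.001, -1.0]]
ft_force: [-0.1, -0.3, 0.3]
width: 1.0
```

View pics/s8.png

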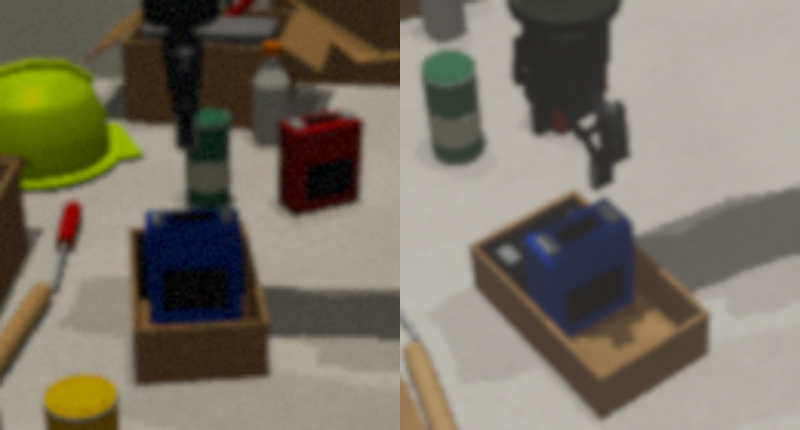

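View pics/w8.png

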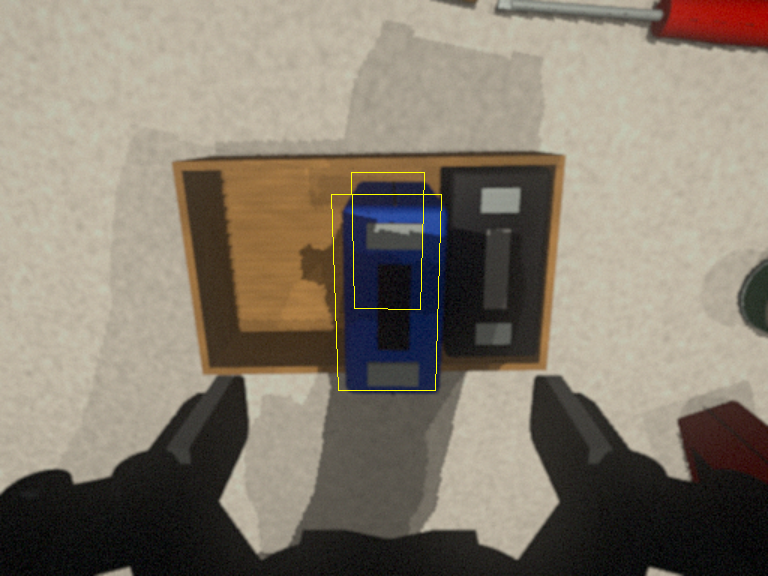

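The blue case stands upright beside the black case with no tilt visible. Next, move over the tin with the jaws turned a quarter.

```bash
python3 -m creep '[[[2,20,0],6],[[3,30,0],9],[[4,34,0],9],[[4,34,0],9],[[4,34,0],9],[[4,34,0],9],[[4,34,0],9],[[4,34,0],9],[[4,30,0],9],[[3,20,0],6],[[0,0,0],0],[[0,0,0],0]]' 0
python3 - <<'E'
from h import *
d=arm.get_image('wrist');s=arm.sense();R=np.array(s['tool_rot']);print(s['eef_pos'],np.degrees(np.arctan2(R[1,0],R[0,0])))
c=arm.cut_out('wrist','yellow_tin_mid');print([(k['score'],k['xy']) for k in c])
if c:
    r=fit([(d,c[0]['pixels'])],cyl,[(598,331)]);print(r.x,r.fun)
I=cv2.resize(d['img'][:,:,::-1],None,fx=1.5,fy=1.5)
P=cyl(598.5,331)[1::2];cv2.polylines(I,[(proj(d,P)*1.5).round().astype(np.int32)],1,(0,255,0),1)
cv2.imwrite('pics/w9.png',I)
E
```

```text
time: 14.38
eef_pos: [596.0, 325.9, 373.7]
tool_rot: [[-0.136, 0.991, -0.005], [0.991, 0.136, -0.004], [-0.003, -0.006, -1.0]]
ft_force: [0.8, -0.3, 0.1]
width: 1.0
[595.95068451 325.92767358 373.74216747] 97.80740003186071
[(0.8, [264.4, 184.8])]
[599.25030874 328.49276802] 0.01501402873309754
```

View pics/w9.png

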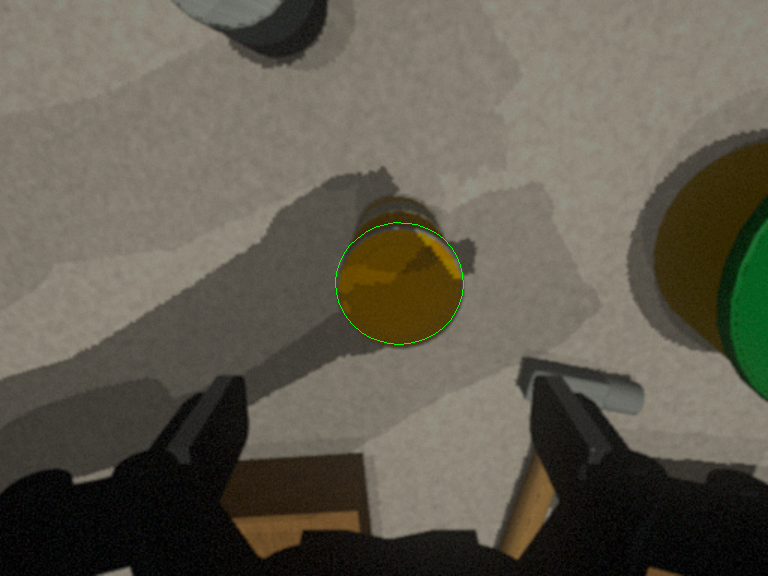

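The tin's overlay at (598.5,331) matches the picture. Its centre is at (399,283) in the 1.5x view. Lowering.

```bash
python3 -m creep '[[[3,4,-10],3],[[0,0,-25],0],[[0,0,-25],0],[[0,0,-20],0],[[0,0,0],0],[[0,0,0],0],[[0,0,0],0]]' 0
python3 - <<'E'
from h import *
d=arm.get_image('wrist');cv2.imwrite('pics/w10.png',d['img'][:,:,::-1])
E
```

```text
time: 15.35
eef_pos: [600.2, 326.6, 294.6]
tool_rot: [[-0.181, 0.984, -0.001], [0.984, 0.181, -0.004], [-0.003, -0.002, -1.0]]
ft_force: [-0.7, -0.2, -0.4]
width: 0.999
```

View pics/w10.png

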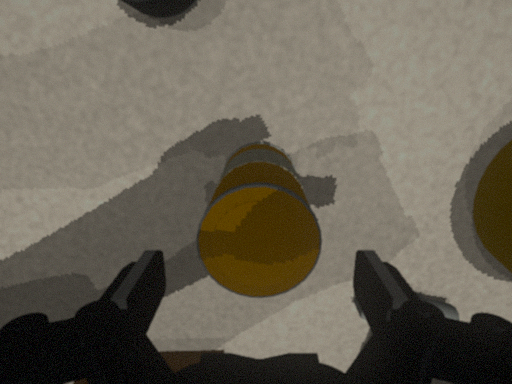

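The tin's top is at (259,240), centred between the pads.

```bash
python3 -m creep '[[[0,4,-10],0],[[0,0,-14],0],[[0,0,-10],0],[[0,0,0],0],[[0,0,0],0]]' 0
python3 -m creep '[[[0,0,-2],0],[[0,0,0],0]]' 0
python3 - <<'E'
from h import *
d=arm.get_image('wrist');cv2.imwrite('pics/w11.png',d['img'][:,:,::-1])
E
```

```text
time: 16.02
eef_pos: [600.1, 331.1, 258.2]
tool_rot: [[-0.181, 0.983, -0.001], [0.983, 0.181, -0.003], [-0.003, -0.001, -1.0]]
ft_force: [-0.3, -1.1, -0.3]
width: 1.001
time: 16.27
eef_pos: [600.3, 331.1, 256.6]
tool_rot: [[-0.181, 0.983, -0.0], [0.983, 0.181, -0.003], [-0.003, -0.001, -1.0]]
ft_force: [-0.0, 0.1, 0.6]
width: 1.0
```

View pics/w11.png

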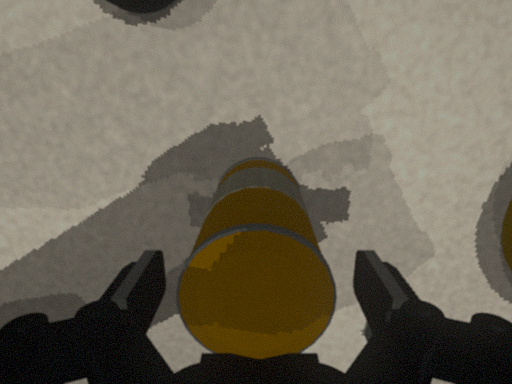

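The tin lies squarely between the pads. Closing and lifting.

```bash
python3 -m creep '[[[0,0,0],0],[[0,0,0],0],[[0,0,0],0],[[0,0,0],0],[[0,0,0],0],[[0,0,0],0],[[0,0,0],0]]' 255
python3 -m creep '[[[0,0,10],0],[[0,0,30],0],[[0,0,45],0],[[0,0,40],0],[[0,0,0],0],[[0,0,0],0]]' 255
python3 - <<'E'
from h import *
d=arm.get_image('wrist');a=d['img'][:,:,::-1]
d=arm.get_image('side');cv2.imwrite('pics/g2.png',cv2.resize(np.hstack([a,d['img'][:,:,::-1]]),(800,300)))
E
```

```text
time: 17.2
eef_pos: [600.3, 331.1, 257.4]
tool_rot: [[-0.181, 0.984, 0.0], [0.984, 0.181, -0.003], [-0.003, -0.0, -1.0]]
ft_force: [-1.0, -0.6, -0.2]
width: 0.685
time: 17.95
eef_pos: [599.3, 330.5, 386.8]
tool_rot: [[-0.181, 0.983, -0.002], [0.983, 0.181, -0.004], [-0.003, -0.002, -1.0]]
ft_force: [-0.1, -0.1, -4.6]
width: 0.687
```

View pics/g2.png

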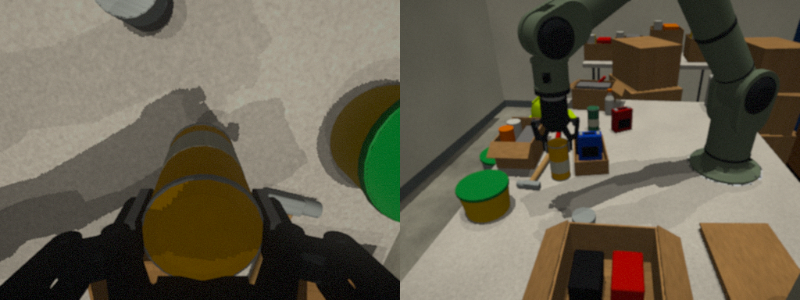

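The tin is held and lifted. Carrying it to the free space.

```bash
python3 -m creep '[[[-6,-20,0],0],[[-8,-36,0],0],[[-8,-36,0],0],[[-8,-36,0],0],[[-8,-36,0],0],[[-8,-34,0],0],[[-6,-22,0],0],[[-3,-10,0],0],[[0,0,0],0],[[0,0,0],0],[[0,0,0],0]]' 255
```

```text
time: 19.42
eef_pos: [540.9, 96.8, 378.1]
tool_rot: [[-0.186, 0.983, -0.013], [0.983, 0.186, -0.006], [-0.004, -0.014, -1.0]]
ft_force: [0.2, -0.5, -2.6]
width: 0.686
```

```bash
python3 -m creep '[[[1,-9,-10],0],[[0,0,-18],0],[[0,0,-10],0],[[0,0,0],0],[[0,0,0],0],[[0,0,0],0]]' 255
python3 - <<'E'
from h import *
s=arm.sense();x0,y0,z0=s['eef_pos'];print(s['eef_pos'])
x,y,a=554.7,23.2,.197
def at(u,v,z):return [x+np.cos(a)*u-np.sin(a)*v,y+np.sin(a)*u+np.cos(a)*v,z]
out=[]
for n,(u,v) in(('wrist',None),('side',(180,90)),('scene',(170,90))) if 0 else (('wrist',(0,0)),('side',(180,90)),('scene',(170,90))):
    d=arm.get_image(n);f=1.5 if n=='wrist' else 3
    I=cv2.resize(d['img'][:,:,::-1],None,fx=f,fy=f)
    def pl(P,c):cv2.polylines(I,[(proj(d,P)*f).round().astype(np.int32)],1,c,1)
    pl([at(u_,v_,65) for u_,v_ in((-67,111),(67,111),(67,-111),(-67,-111))],(0,255,0))
    pl(cyl(x0,y0)[::2]+[0,0,z0-257],(0,255,255));pl(cyl(x0,y0)[1::2]+[0,0,z0-257],(0,255,255))
    if n=='wrist':cv2.imwrite('pics/w12.png',I)
    else:out.append(I[v*3:v*3+450,u*3:u*3+400])
cv2.imwrite('pics/s12.png',np.hstack(out))
E
```

```text
time: 20.18
eef_pos: [542.3, 87.3, 338.1]
tool_rot: [[-0.187, 0.982, -0.013], [0.982, 0.187, -0.006], [-0.004, -0.014, -1.0]]
ft_force: [0.2, -0.3, -4.0]
width: 0.685
[542.3209651   87.25258354 338.12679868]
```

View pics/w12.png

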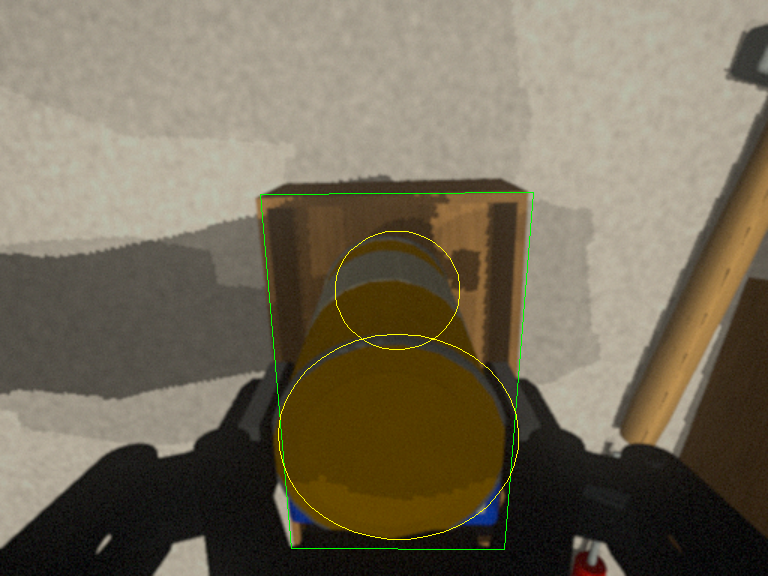

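View pics/s12.png

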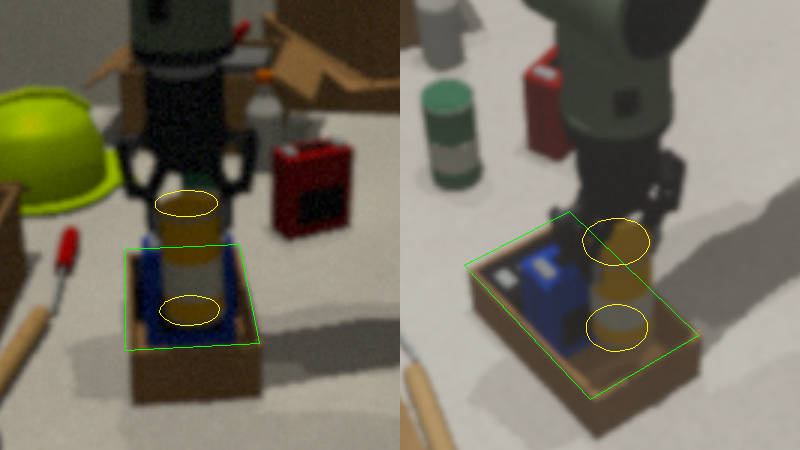

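The tin is over the free space, within about 4 mm of the target, and clear of the blue case and the walls. Lowering.

```bash
python3 -m creep '[[[2,1,-12],0],[[0,0,-20],0],[[0,0,-18],0],[[0,0,-5],0],[[0,0,0],0],[[0,0,0],0]]' 255
```

```text
time: 21.08
eef_pos: [544.7, 88.7, 280.3]
tool_rot: [[-0.187, 0.982, -0.012], [0.982, 0.187, -0.006], [-0.004, -0.013, -1.0]]
ft_force: [0.5, 1.0, -3.7]
width: 0.684
```

```bash
python3 -m creep '[[[0,0,-10],0],[[0,0,-2],0],[[0,0,0],0],[[0,0,-2],0],[[0,0,0],0],[[0,0,0],0]]' 255; python3 -m creep '[[[0,0,-2],0],[[0,0,0],0],[[0,0,-1],0],[[0,0,0],0]]' 255
```

```text
time: 21.82
eef_pos: [545.0, 88.7, 266.3]
tool_rot: [[-0.187, 0.982, -0.011], [0.982, 0.187, -0.006], [-0.004, -0.012, -1.0]]
ft_force: [-0.0, 0.3, -3.8]
width: 0.69
time: 22.32
eef_pos: [545.0, 88.7, 263.2]
tool_rot: [[-0.187, 0.982, -0.011], [0.982, 0.187, -0.006], [-0.004, -0.011, -1.0]]
ft_force: [-1.0, -0.2, -3.7]
width: 0.684
```

```bash
python3 -m creep '[[[0,0,-1],0],[[0,0,0],0],[[0,0,-1],0],[[0,0,0],0],[[0,0,0],0]]' 255;python3 - <<'E'
from h import *
a=arm.get_image('side')['img'];b=arm.get_image('scene')['img']
cv2.imwrite('pics/s13.png',np.hstack([cv2.resize(a[100:240,180:310],(400,430)),cv2.resize(b[100:240,170:300],(400,430))])[:,:,::-1])
E
```

```text
time: 22.95
eef_pos: [545.0, 88.7, 262.7]
tool_rot: [[-0.187, 0.982, -0.01], [0.982, 0.187, -0.006], [-0.004, -0.011, -1.0]]
ft_force: [-1.2, -0.3, -3.0]
width: 0.688
```

View pics/s13.png

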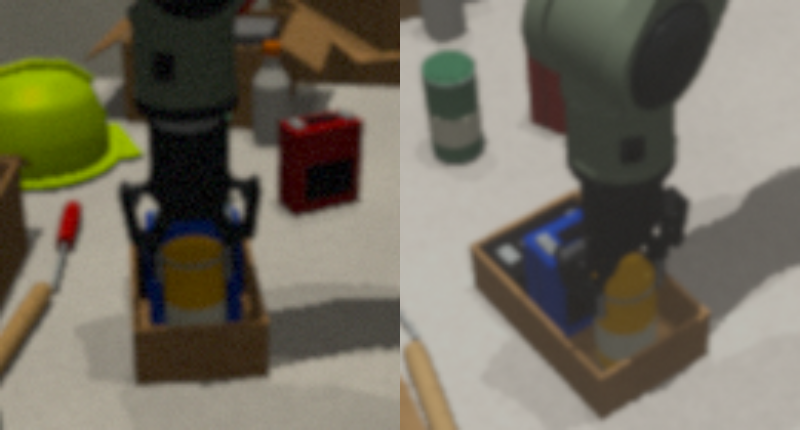

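The tin is down: the height has stopped falling at 262.7. Releasing and rising clear.

```bash
python3 -m creep '[[[0,0,0],0],[[0,0,0],0],[[0,0,0],0],[[0,0,0],0],[[0,0,0],0],[[0,0,0],0]]' 0
python3 -m creep '[[[0,0,8],0],[[0,0,25],0],[[0,0,40],0],[[0,0,40],0],[[0,0,20],0],[[0,0,0],0],[[0,0,0],0]]' 0
python3 - <<'E'
from h import *
a=arm.get_image('side');b=arm.get_image('scene');w=arm.get_image('wrist');print(arm.sense()['eef_pos'])
x,y,t=548.83,52.6,.197
def tob(p):v=np.array(p)-[x,y];return (np.cos(t)*v[0]+np.sin(t)*v[1]).round(1),(-np.sin(t)*v[0]+np.cos(t)*v[1]).round(1)
for k,mod in(('yellow_tin_mid',lambda x,y:cyl(x,y,z0=5)),('blue_case_mid',lambda x,y,a:box(x,y,a,z0=5))):
    for n,d in(('side',a),('scene',b),('wrist',w)):
        c=arm.cut_out(n,k)
        if c and (k[0]=='y'):
            r=fit([(d,c[0]['pixels'])],mod,[(545,88)]);print(k,n,tob(r.x[:2]),r.fun)
cv2.imwrite('pics/s14.png',np.hstack([cv2.resize(a['img'][100:300,180:310],(390,600)),cv2.resize(b['img'][130:320,170:350],(400,600))])[:,:,::-1]);cv2.imwrite('pics/w14.png',w['img'][:,:,::-1])
E
```

```text
time: 23.8
eef_pos: [545.4, 88.8, 262.7]
tool_rot: [[-0.187, 0.982, -0.009], [0.982, 0.187, -0.005], [-0.004, -0.01, -1.0]]
ft_force: [0.1, 0.2, -1.4]
width: 0.999
time: 24.68
eef_pos: [544.4, 88.6, 402.3]
tool_rot: [[-0.187, 0.982, -0.008], [0.982, 0.187, -0.005], [-0.004, -0.009, -1.0]]
ft_force: [-0.2, -0.2, -0.4]
width: 0.998
[544.46791398  88.69923172 401.83897568]
yellow_tin_mid side (np.float64(-2.5), np.float64(1.0)) 0.3294603867747973
yellow_tin_mid scene (np.float64(-5.2), np.float64(33.1)) 0.156510130359667
yellow_tin_mid wrist (np.float64(-0.7), np.float64(33.5)) 0.027674859931321127
```

View pics/s14.png

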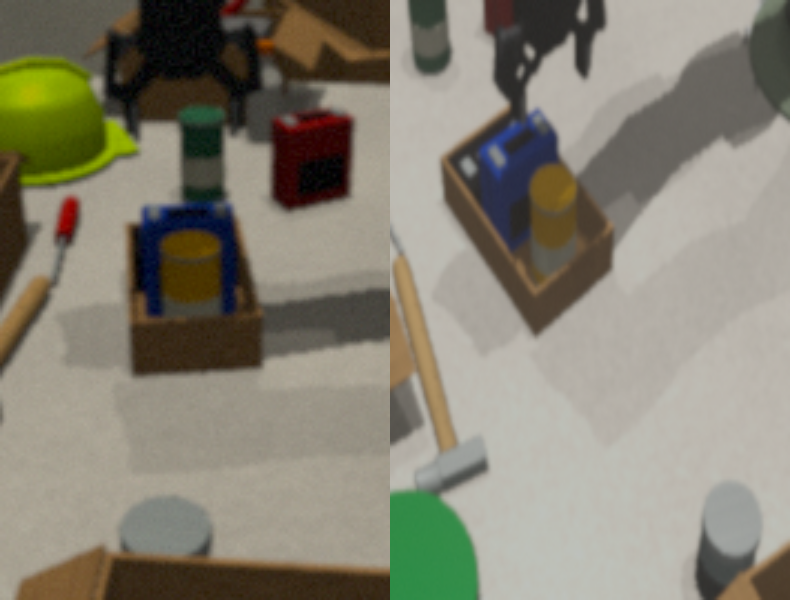

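View pics/w14.png

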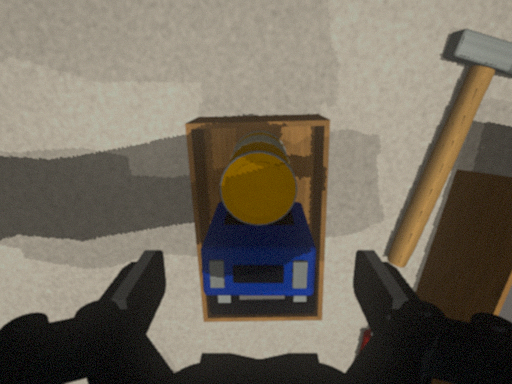

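The blue case and the tin both stand upright in the carton, the jar still stands, and the gripper is about 100 mm clear. Handing in.

```bash
python3 -m creep '[[[0,0,0],0],[[0,0,0],0],[[0,0,0],0]]' 0; python3 -c "from bench import arm; print(arm.close_job())"
```

```text
time: 25.5
eef_pos: [544.6, 88.7, 402.1]
tool_rot: [[-0.187, 0.982, -0.009], [0.982, 0.187, -0.005], [-0.003, -0.009, -1.0]]
ft_force: [0.3, 1.1, -0.4]
width: 1.0
the job is handed in; nothing more can be done
None
```

I stood the blue case in the carton beside the black case (bay y about -40 mm). I then stood the yellow tin in the space left (about x -1 to -5, y +33 mm) and handed the job in at about 25.5 s of the 67 s. No verdict was reported.

**What the last checks showed:**
- **Upright:** the final pictures from all three cameras show the case and the tin upright inside the walls. The jar is standing where it was, and the gripper is open and well clear of both.
- **On the carton's bottom:** both went down until the arm stopped sinking. The stop heights were 5–6 mm above the pick heights, which matches the carton's floor.

**What disagreed or was left unmeasured:**
- **Side-camera fit:** the fit for the tin from the side camera gave y +1 mm. I discarded it because the carton wall hides part of the tin there; the scene (+33.1) and wrist (+33.5) fits agree.
- **Wrist force:** it fell only slightly when the tin touched down, so I judged contact by the height.
- **Blue case:** I did not fit the case's final position. I judged it from the place of release and an overlay on the wrist picture, where it looked a few mm nearer the black case than drawn.

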